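Snap the lid on the nested tubs

ROBOT

A 6-joint arm with a two-finger parallel gripper is mounted at the origin on the work surface. World frame = base frame: x ahead of the robot, y to its left, z up, the work surface at z = 0. Lengths are in m, angles in rad, forces in N, time in s.
With the tool pointing down it reaches from about 0.25 to 0.725 m from the base axis. Payload 9.7 kg.
Tool frame: the origin (TCP) lies at the very end of the fingers, on their centre line; the grasp point (between the pads) lies 19 mm behind it; z points along the fingers, x is the direction in which the jaws open and shut, and the axes are right-handed (so a half turn about z gives the same grasp; the last joint's range is limited). The gripper opens to 85 mm and grips with 20 to 120 N. Pads are 22 mm wide; open, the fingers measure 114 mm over their backs; the gripper's body (76 mm by 85 mm) begins 54 mm behind the grasp point. The pads swing forward as they close: fully open they stand 13 mm farther back than shut.
Start: joints at [1.277, 0.087, 0.176, 1.66, 0, 1.571], TCP at [0.159, 0.526, 0.231] pointing down, gripper open.
Joint ranges: [-3.13, 3.13], [-0.85, 1.81], [-1.15, 1.24], [-2.2, 2.28], [-1.44, 1.52], [-3.14, 3.14]. Speed limits (rad/s): [2.22, 2.22, 2.57, 3.14, 3.14, 3.14].

INTERFACE

Orientations are given as a 3x3 rotation matrix whose columns are the frame's x, y, z axes.
In Python, from station import arm gives the robot as it stands.
- The arm moves only by the tool send_rows, never from a script. Its argument "rows" is a list of rows, each an object of numbers: "ax", "ay", "az": the turn, a rotation vector about the tool's x, y, z in rad; "dx", "dy", "dz": the shift along the tool's x, y, z in m; "grip": the finger opening in m, from 0 to 0.0854. A call has 1 to 8 rows; each row shifts and turns the commanded pose from where the row before left it, along the tool's axes as they then stand; what a row does not reach is not made up. A row lasts 1/12 s, in which the tool goes at most 41.7 mm and 7.16 degrees, less where a joint would pass 70% of its speed; a pose out of reach is approached as far as the arm can. A call with a gripper value outside its range is refused whole. The fingers move at their own pace and stop on an object; "grip_force" is the grip in N (left out, the last holds). Time passes only in rows, so rows that do not move let the fingers close. It gives the time, the measured TCP pose, the force and the opening at its end, in the units of the state.
- arm.state(): the state, without advancing time (a new reading comes with each control period).
- arm.capture(name): name is "scene" or "top" or "wrist"; returns a dict with "image" (480x640x3 uint8, red, green, blue), "z_map" (480x640 float32, m along the optical axis (not along the pixel's ray), 0 where there is no reading), "camera_matrix" (3x3 intrinsics, pixels), "R" (3x3) and "t" (3): a world point X has camera coordinates R X + t; the wrist camera has in their place "tool_from_camera" (4x4, takes a point from camera to tool coordinates, whose origin is the TCP and whose axes are the tool frame's). Camera axes: x right, y down, z forward; pixel columns grow to the right and rows downward; lengths in m; the calibration is good to about 2 mm. A picture is of the moment at which its call begins: read the wrist's pose just before it.
- arm.close_job(): hands the job in, once; it reports no verdict.
The state is a dict: "time": time; "joints": joint angles; "joint_vel": joint speeds; "joint_efforts": joint torques, N m; "tool_pos": TCP position; "orientation": TCP orientation; "contact_force": force on the tool from outside, world axes, zero at the start; "ft_torque": the same for the moment, N m; "grip_width": finger opening in m.
Only numpy, scipy, OpenCV 4.12 (cv2) and the standard library are available. Lean on these libraries where they do the work, as an engineer would, in place of code of your own. Each camera call takes 0.05 s, during which the arm holds its last target. There are 200 camera calls.

TASK

Put the big rectangular lid squarely on the rectangular tub that holds the smaller tubs, and press it down until it snaps under the clips at both ends and lies flat on the rim all round. Then let go. Leave the smaller lid where it lies and keep the tub standing on the tray.

Things in the scene. Friction and masses are not known exactly. Their poses are not given: they have to be found in the camera images.
- tub: White plastic rectangular food tub, loose, 0.5 kg, standing open on the tray, smaller tubs nested inside below its rim. Origin: centre of its underside; x along its long side, z up. Flat rim 60 mm above the origin, 150 (x) by 110 mm outside, opening 116 by 84 mm. A sprung clip 36 mm wide stands at each x end, to 90 mm above the origin; none on the long sides.
- rim (a point): Centre of the tub's mouth, level with the rim, axes as the tub. The clips' faces slope down and inwards as guides, from 79 mm out to a tip 62 mm out, 7 mm above the rim. A lid laid on perches on them 8 to 20 mm too high; pressed straight down with 5 to 15 N it pushes them apart and they spring back over its ends.
- lid: The matching lid, the largest: white plastic, 140 (x) by 100 mm, 70 g, right way up on the tray. Origin: centre of its underside, z up. A panel 96 by 64 mm fills the lowest 3 mm, the plate 3 to 8 mm, a central grip rib 60 mm long (x), 14 mm thick (y) 8 to 34 mm. Fits either way round. Snapped on, its plate lies on the rim, its origin 57 mm above the tub's, x along the tub's x.
- small_lid: A smaller lid of the same kind that does not fit the tub: plate 96 (x) by 70 mm, same heights and same grip rib as the big one, lying on the tray. Origin: centre of its underside. To be left alone.

How it is judged:
By the outcome, as a careful person would: the job done as asked, in the order asked, and still so for the second after the job is handed in, with the robot touching nothing.
It also fails if it takes over 37 s, if anything falls off the work surface, if the arm or the gripper's body presses on something with over 40 N, if the wrist force passes 120 N, or if a joint passes its speed limit or range.

## Working session

There is one attempt and no reset: what is moved stays moved. The work goes in short steps, Python scripts to look and compute and a tool call to move; the robot and the scene stay as the last step left them, time stands still between calls to the robot, and variables do not carry over. Pictures are saved under pics/ and viewed, about 8 in all and at most 12, crops included, and the job is handed in when it is done.

Besides the shell and the picture viewer there is one more tool, called after "Emit:" as name([rows], argument=value, ...), one row to a line, values as JSON. send_rows: Moves the arm, as the interface text tells. Its arguments: {"type":"object","properties":{"rows":{"type":"array"},"grip_force":{"type":"number"}},"required":["rows"]}

```bash
mkdir -p pics; cat > h.py <<'E'
import numpy as np, cv2
from station import arm
def snap(cam,name):
    s=arm.state(); c=arm.capture(cam)
    cv2.imwrite(f'pics/{name}.png',c['image'][:,:,::-1])
    K=c['camera_matrix'];z=c['z_map'];v,u=np.mgrid[:480,:640]
    P=np.dstack([(u-K[0,2])/K[0,0]*z,(v-K[1,2])/K[1,1]*z,z])
    if 'R' in c: W=(P-c['t'])@c['R']
    else:
        T=c['tool_from_camera'];W=(P@T[:3,:3].T+T[:3,3])@np.array(s['orientation']).T+s['tool_pos']
    W[z==0]=np.nan
    np.savez(f'pics/{name}.npz',W=W,img=c['image'],z=z)
    return s,W,c
E
python3 - <<'E'
from h import *
s,W,c=snap('top','top1'); print(s)
E
```

```text
{'time': 0.0, 'joints': array([ 1.27701432e+00,  8.74373776e-02,  1.75125061e-01,  1.65981963e+00,
       -2.69746287e-05,  1.57079867e+00]), 'joint_vel': array([ 1.05791923e-03,  5.04304032e-04,  2.13340731e-05,  1.17642136e-03,
       -5.43735654e-04,  1.06136080e-03]), 'joint_efforts': array([ 1.12700134e-03, -5.20387781e+01,  4.64807045e+01,  1.62716018e-02,
        1.62190236e-04,  3.26765708e-06]), 'tool_pos': array([0.15920299, 0.52620124, 0.2305909 ]), 'orientation': array([[ 2.89576245e-01,  9.57154882e-01, -3.60942229e-04],
       [ 9.57154018e-01, -2.89576469e-01, -1.28620717e-03],
       [-1.33561984e-03,  2.69777365e-05, -9.99999108e-01]]), 'contact_force': array([ 0.4563408 , -0.48219086, -0.96609012]), 'ft_torque': array([ 0.05642716, -0.02740233, -0.03696417]), 'grip_width': 0.08566019210744649}
```

View pics/top1.png

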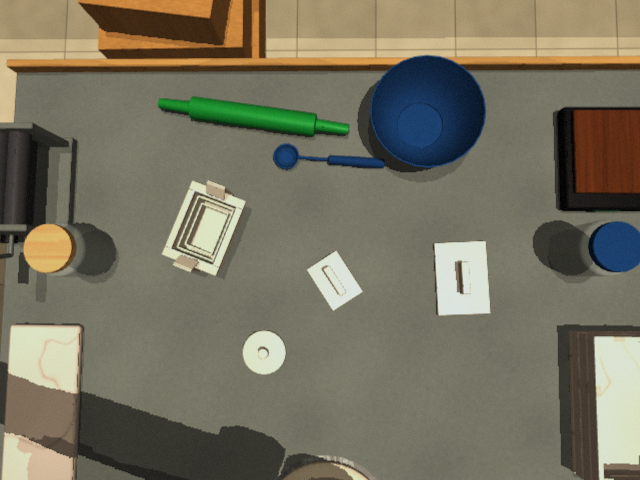

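The top view shows the tub near (204,228), the big lid near (462,278) and the small lid near (334,280). Next I'll turn these into positions.

```bash
cat > m.py <<'E'
from h import *
def rects(name,boxes):
    d=np.load(f'pics/{name}.npz');W=d['W']
    for n,(u0,u1,v0,v1,zlo,zhi) in boxes.items():
        P=W[v0:v1,u0:u1].reshape(-1,3);P=P[np.isfinite(P[:,2])]
        print(n,'z pct',np.round(np.percentile(P[:,2],[2,20,50,80,95,99]),4))
        Q=P[(P[:,2]>zlo)&(P[:,2]<zhi)]
        if len(Q)>20:
            r=cv2.minAreaRect((Q[:,:2]*1000).astype(np.float32));print('  rect mm',np.round(r[0],1),np.round(r[1],1),'ang',round(r[2],1),len(Q), 'zmean',Q[:,2].mean().round(4))
E
python3 - <<'E'
from m import *
rects('top1',{'lid':(420,505,225,330,.004,.012),'rib':(440,490,250,305,.02,.06),'small':(300,370,240,320,.004,.012),'rim':(150,260,170,290,.05,.066),'clips':(150,260,170,290,.07,.1)})
W=np.load('pics/top1.npz')['W']
for u,v in [(450,260),(462,270),(475,300),(400,300),(225,200),(216,188),(184,264),(205,228)]: print(u,v,W[v,u].round(4))
E
```

```text
lid z pct [-0.0017  0.0005  0.0029  0.0094  0.0121  0.0355]
  rect mm [ 470.6 -259.7] [161.6 198.2] ang 88.8 3484 zmean 0.0088
rib z pct [0.0019 0.0077 0.0093 0.0111 0.0347 0.0369]
  rect mm [ 468.6 -258.4] [58.8 14.9] ang 1.8 299 zmean 0.0333
small z pct [-0.0016  0.0005  0.0023  0.009   0.0122  0.0362]
  rect mm [463.  -14.4] [154.1 133.2] ang 0.7 1641 zmean 0.0087
rim z pct [-0.0015  0.0007  0.0029  0.0485  0.0634  0.0897]
  rect mm [558.2 231.2] [110.8 163. ] ang 68.8 1964 zmean 0.0599
clips z pct [-0.0015  0.0007  0.0029  0.0485  0.0634  0.0897]
  rect mm [557.9 231.4] [ 37.1 166. ] ang 68.9 523 zmean 0.0836
450 260 [ 0.5019 -0.2356  0.0119]
462 270 [ 0.4824 -0.2525  0.0328]
475 300 [ 0.4257 -0.2826  0.0103]
400 300 [ 0.4237 -0.1412 -0.0011]
225 200 [0.6087 0.1924 0.0603]
216 188 [0.6259 0.2027 0.088 ]
184 264 [0.4877 0.2571 0.0877]
205 228 [nan nan nan]
```

Emit:
send_rows([
  {"dx": -0.0315, "dy": 0.025},
  {"dx": -0.0315, "dy": 0.025},
  {"dx": -0.0315, "dy": 0.025},
  {"dx": -0.0315, "dy": 0.025},
  {"dx": -0.0315, "dy": 0.025},
  {"dx": -0.0315, "dy": 0.025},
  {"dx": -0.0315, "dy": 0.025},
  {"dx": -0.0315, "dy": 0.025},
])

```text
invalid input at $.rows[0]: expected keys ax, ay, az, dx, dy, dz, grip
```

Emit:
send_rows([
  {"dx": -0.0315, "dy": 0.025},
  {"dx": -0.0315, "dy": 0.025},
  {"dx": -0.0315, "dy": 0.025},
  {"dx": -0.0315, "dy": 0.025},
  {"dx": -0.0315, "dy": 0.025},
  {"dx": -0.0315, "dy": 0.025},
  {"dx": -0.0315, "dy": 0.025},
  {"dx": -0.0315, "dy": 0.025},
])

```text
invalid input at $.rows[0]: expected keys ax, ay, az, dx, dy, dz, grip
```

Emit:
send_rows([
  {"dx": -0.0315, "dy": 0.025},
  {"dx": -0.0315, "dy": 0.025},
  {"dx": -0.0315, "dy": 0.025},
  {"az": -0.11},
  {"az": -0.11},
  {"az": -0.105},
])

```text
invalid input at $.rows[0]: expected keys ax, ay, az, dx, dy, dz, grip
```

```bash
cat > go.py <<'E'
from h import *
from scipy.spatial.transform import Rotation as Ro
def go(x,y,z,yaw):
    """delta in current tool axes to a tool-down pose with tool x at yaw (deg)"""
    s=arm.state();R=np.array(s['orientation']);a=np.radians(yaw)
    T=np.array([[np.cos(a),np.sin(a),0],[np.sin(a),-np.cos(a),0],[0,0,-1]])
    print('t',round(s['time'],2),'pos',s['tool_pos'].round(4),'yaw',np.degrees(np.arctan2(R[1,0],R[0,0])).round(2),'grip',round(s['grip_width'],4),'F',s['contact_force'].round(2))
    print(' shift(tool)',(R.T@(np.array([x,y,z])-s['tool_pos'])).round(4),'turn',Ro.from_matrix(R.T@T).as_rotvec().round(4),'j',s['joints'].round(2))
E
python3 - <<'E'
from go import *
from m import rects
go(.469,-.258,.012,91.8)
s,W,c=snap('wrist','w1')
print(np.nanmin(W.reshape(-1,3),0),np.nanmax(W.reshape(-1,3),0))
E
```

```text
t 0.05 pos [0.1592 0.5262 0.2306] yaw 73.17 grip 0.0852 F [-0.9   0.48 -0.07]
 shift(tool) [-0.6606  0.5236  0.2195] turn [-2.000e-04  1.300e-03 -3.252e-01] j [1.28 0.09 0.18 1.66 0.   1.57]
[-0.22172467  0.03654369 -0.7601181 ] [1.58482581 1.45838555 0.33200325]
```

View pics/w1.png

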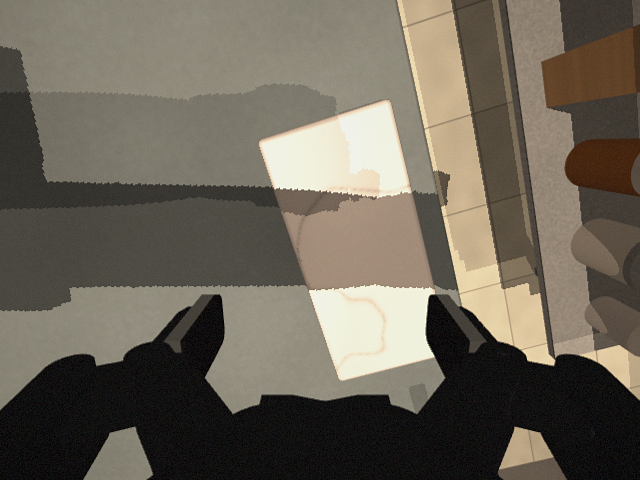

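The rows were refused because every key is required, so the arm hasn't moved. The wrist view shows the area by the left side (white block around (345,240)). I'll resend with full rows.

Emit:
send_rows([
  {"ax": 0, "ay": 0, "az": 0, "dx": -0.0315, "dy": 0.025, "dz": 0, "grip": 0.085},
  {"ax": 0, "ay": 0, "az": 0, "dx": -0.0315, "dy": 0.025, "dz": 0, "grip": 0.085},
  {"ax": 0, "ay": 0, "az": 0, "dx": -0.0315, "dy": 0.025, "dz": 0, "grip": 0.085},
  {"ax": 0, "ay": 0, "az": 0, "dx": -0.0315, "dy": 0.025, "dz": 0, "grip": 0.085},
  {"ax": 0, "ay": 0, "az": 0, "dx": -0.0315, "dy": 0.025, "dz": 0, "grip": 0.085},
  {"ax": 0, "ay": 0, "az": 0, "dx": -0.0315, "dy": 0.025, "dz": 0, "grip": 0.085},
  {"ax": 0, "ay": 0, "az": 0, "dx": -0.0315, "dy": 0.025, "dz": 0, "grip": 0.085},
  {"ax": 0, "ay": 0, "az": 0, "dx": -0.0315, "dy": 0.025, "dz": 0, "grip": 0.085},
])

```text
time: 0.77
tool_pos: [0.2777, 0.2255, 0.2311]
orientation: [[0.289, 0.957, 0.0], [0.957, -0.289, -0.0], [0.0, 0.0, -1.0]]
contact_force: [1.6, -0.8, 0.5]
grip_width: 0.0851
```

Emit:
send_rows([
  {"ax": 0, "ay": 0, "az": 0, "dx": -0.0315, "dy": 0.025, "dz": 0, "grip": 0.085},
  {"ax": 0, "ay": 0, "az": 0, "dx": -0.0315, "dy": 0.025, "dz": 0, "grip": 0.085},
  {"ax": 0, "ay": 0, "az": 0, "dx": -0.0315, "dy": 0.025, "dz": 0, "grip": 0.085},
  {"ax": 0, "ay": 0, "az": 0, "dx": -0.0315, "dy": 0.025, "dz": 0, "grip": 0.085},
  {"ax": 0, "ay": 0, "az": 0, "dx": -0.0315, "dy": 0.025, "dz": 0, "grip": 0.085},
  {"ax": 0, "ay": 0, "az": 0, "dx": -0.0315, "dy": 0.025, "dz": 0, "grip": 0.085},
  {"ax": 0, "ay": 0, "az": 0, "dx": -0.0315, "dy": 0.025, "dz": 0, "grip": 0.085},
  {"ax": 0, "ay": 0, "az": 0, "dx": -0.0315, "dy": 0.025, "dz": 0, "grip": 0.085},
])

```text
time: 1.43
tool_pos: [0.3962, -0.0741, 0.2312]
orientation: [[0.29, 0.957, 0.0], [0.957, -0.29, 0.0], [0.0, 0.0, -1.0]]
contact_force: [0.8, 1.1, 0.1]
grip_width: 0.0851
```

Emit:
send_rows([
  {"ax": 0, "ay": 0, "az": 0, "dx": -0.0315, "dy": 0.025, "dz": 0, "grip": 0.085},
  {"ax": 0, "ay": 0, "az": 0, "dx": -0.0315, "dy": 0.025, "dz": 0, "grip": 0.085},
  {"ax": 0, "ay": 0, "az": 0, "dx": -0.0315, "dy": 0.025, "dz": 0, "grip": 0.085},
  {"ax": 0, "ay": 0, "az": -0.11, "dx": 0, "dy": 0, "dz": 0, "grip": 0.06},
  {"ax": 0, "ay": 0, "az": -0.11, "dx": 0, "dy": 0, "dz": 0, "grip": 0.06},
  {"ax": 0, "ay": 0, "az": -0.105, "dx": 0, "dy": 0, "dz": 0, "grip": 0.06},
])

```text
time: 1.93
tool_pos: [0.4405, -0.1848, 0.2304]
orientation: [[-0.035, 0.999, -0.002], [0.999, 0.035, 0.001], [0.001, -0.002, -1.0]]
contact_force: [0.5, 0.7, 1.1]
grip_width: 0.06
```

```bash
python3 - <<'E'
from go import *
go(.469,-.258,.012,91.8)
s,W,c=snap('wrist','w2')
E
```

```text
t 1.93 pos [ 0.4405 -0.1848  0.2304] yaw 92.0 grip 0.06 F [0.48 0.75 1.12]
 shift(tool) [-0.0743  0.0263  0.2183] turn [-0.0016 -0.0008  0.0035] j [-0.4  -0.08  0.    1.66  0.   -0.43]
```

View pics/w2.png

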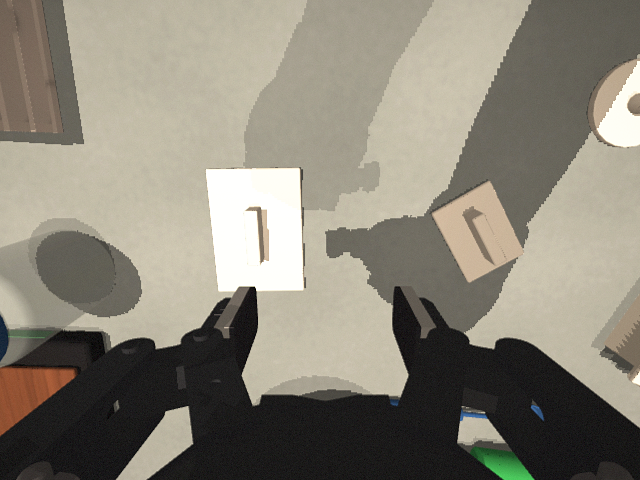

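The big lid lies at (255,230), with its rib at (257,235). The small lid is at (478,232).

```bash
python3 - <<'E'
from m import *
rects('w2',{'lid':(195,315,155,305,.006,.014),'rib':(235,280,195,275,.03,.045)})
E
```

```text
lid z pct [-0.0034 -0.002   0.0053  0.0064  0.0317  0.247 ]
  rect mm [ 468.6 -259. ] [138.5  98.9] ang 2.7 4202 zmean 0.0066
rib z pct [0.0045 0.0055 0.0063 0.0301 0.0323 0.0329]
  rect mm [ 468.6 -259.2] [59.5 13.9] ang 3.0 722 zmean 0.0318
```

Emit:
send_rows([
  {"ax": 0, "ay": 0, "az": -0.014, "dx": -0.0125, "dy": 0.00425, "dz": 0.034, "grip": 0.05},
  {"ax": 0, "ay": 0, "az": 0, "dx": -0.0125, "dy": 0.00425, "dz": 0.034, "grip": 0.05},
  {"ax": 0, "ay": 0, "az": 0, "dx": -0.0125, "dy": 0.00425, "dz": 0.034, "grip": 0.05},
  {"ax": 0, "ay": 0, "az": 0, "dx": -0.0125, "dy": 0.00425, "dz": 0.034, "grip": 0.05},
  {"ax": 0, "ay": 0, "az": 0, "dx": -0.0125, "dy": 0.00425, "dz": 0.034, "grip": 0.05},
  {"ax": 0, "ay": 0, "az": 0, "dx": -0.0125, "dy": 0.00425, "dz": 0.024, "grip": 0.05},
  {"ax": 0, "ay": 0, "az": 0, "dx": 0, "dy": 0, "dz": 0, "grip": 0.05},
])

```text
time: 2.57
tool_pos: [0.467, -0.2576, 0.0316]
orientation: [[-0.042, 0.999, -0.007], [0.999, 0.042, 0.003], [0.004, -0.007, -1.0]]
contact_force: [-1.1, 0.0, -0.0]
grip_width: 0.0497
```

```bash
python3 - <<'E'
from go import *
go(.4686,-.259,.011,92.8)
E
```

```text
t 2.57 pos [ 0.467  -0.2576  0.0316] yaw 92.4 grip 0.0497 F [-1.14  0.04 -0.01]
 shift(tool) [-0.0015  0.0017  0.0206] turn [-0.0067 -0.0037 -0.0069] j [-0.5   0.07 -0.23  1.28 -0.   -0.55]
```

Emit:
send_rows([
  {"ax": 0, "ay": 0, "az": 0, "dx": -0.0005, "dy": 0, "dz": 0.008, "grip": 0.05},
  {"ax": 0, "ay": 0, "az": 0, "dx": 0, "dy": 0, "dz": 0.007, "grip": 0.05},
  {"ax": 0, "ay": 0, "az": 0, "dx": 0, "dy": 0, "dz": 0, "grip": 0.05},
  {"ax": 0, "ay": 0, "az": 0, "dx": 0, "dy": 0, "dz": 0, "grip": 0.05},
])

```text
time: 2.9
tool_pos: [0.4697, -0.258, 0.0233]
orientation: [[-0.045, 0.999, 0.001], [0.999, 0.045, -0.001], [-0.001, 0.001, -1.0]]
contact_force: [-0.1, -0.2, 1.0]
grip_width: 0.0498
```

```bash
python3 - <<'E'
from go import *
go(.4686,-.259,.011,92.8)
E
```

```text
t 2.9 pos [ 0.4697 -0.258   0.0233] yaw 92.6 grip 0.0498 F [-0.13 -0.18  1.03]
 shift(tool) [-0.0009 -0.0011  0.0123] turn [ 0.0011  0.0006 -0.0035] j [-0.5   0.07 -0.24  1.25  0.   -0.55]
```

Emit:
send_rows([
  {"ax": 0, "ay": 0, "az": -0.003, "dx": -0.001, "dy": -0.001, "dz": 0.006, "grip": 0.04},
  {"ax": 0, "ay": 0, "az": 0, "dx": 0, "dy": 0, "dz": 0.006, "grip": 0.03},
  {"ax": 0, "ay": 0, "az": 0, "dx": 0, "dy": 0, "dz": 0, "grip": 0.02},
  {"ax": 0, "ay": 0, "az": 0, "dx": 0, "dy": 0, "dz": 0, "grip": 0.005},
  {"ax": 0, "ay": 0, "az": 0, "dx": 0, "dy": 0, "dz": 0, "grip": 0.005},
  {"ax": 0, "ay": 0, "az": 0, "dx": 0, "dy": 0, "dz": 0, "grip": 0.005},
  {"ax": 0, "ay": 0, "az": 0, "dx": 0, "dy": 0, "dz": 0, "grip": 0.005},
  {"ax": 0, "ay": 0, "az": 0, "dx": 0, "dy": 0, "dz": 0, "grip": 0.005},
], grip_force=60)

```text
time: 3.57
tool_pos: [0.4684, -0.2594, 0.0103]
orientation: [[-0.048, 0.999, 0.0], [0.999, 0.048, -0.0], [-0.0, 0.0, -1.0]]
contact_force: [0.2, -0.6, -1.4]
grip_width: 0.0125
```

```bash
python3 - <<'E'
from go import *
go(.469,-.259,.16,92.8)
E
```

```text
t 3.57 pos [ 0.4684 -0.2594  0.0103] yaw 92.76 grip 0.0125 F [ 0.24 -0.65 -1.37]
 shift(tool) [ 0.0004  0.0006 -0.1497] turn [ 0.      0.0001 -0.0007] j [-0.51  0.08 -0.26  1.23 -0.   -0.55]
```

Emit:
send_rows([
  {"ax": 0, "ay": 0, "az": 0, "dx": 0, "dy": 0, "dz": -0.02, "grip": 0.005},
  {"ax": 0, "ay": 0, "az": 0, "dx": 0, "dy": 0, "dz": -0.038, "grip": 0.005},
  {"ax": 0, "ay": 0, "az": 0, "dx": 0, "dy": 0, "dz": -0.038, "grip": 0.005},
  {"ax": 0, "ay": 0, "az": 0, "dx": 0, "dy": 0, "dz": -0.038, "grip": 0.005},
  {"ax": 0, "ay": 0, "az": 0, "dx": 0, "dy": 0, "dz": -0.038, "grip": 0.005},
  {"ax": 0, "ay": 0, "az": 0, "dx": 0.0373, "dy": 0.0087, "dz": 0, "grip": 0.005},
  {"ax": 0, "ay": 0, "az": 0, "dx": 0.0373, "dy": 0.0087, "dz": 0, "grip": 0.005},
  {"ax": 0, "ay": 0, "az": 0, "dx": 0.0373, "dy": 0.0087, "dz": 0, "grip": 0.005},
])

```text
time: 4.23
tool_pos: [0.4893, -0.1456, 0.1832]
orientation: [[-0.046, 0.999, 0.002], [0.999, 0.046, -0.0], [-0.0, 0.002, -1.0]]
contact_force: [1.4, -0.5, -1.2]
grip_width: 0.0129
```

Emit:
send_rows([
  {"ax": 0, "ay": 0, "az": 0, "dx": 0.0373, "dy": 0.0087, "dz": 0, "grip": 0.005},
  {"ax": 0, "ay": 0, "az": 0, "dx": 0.0373, "dy": 0.0087, "dz": 0, "grip": 0.005},
  {"ax": 0, "ay": 0, "az": 0, "dx": 0.0373, "dy": 0.0087, "dz": 0, "grip": 0.005},
  {"ax": 0, "ay": 0, "az": 0, "dx": 0.0373, "dy": 0.0087, "dz": 0, "grip": 0.005},
  {"ax": 0, "ay": 0, "az": 0, "dx": 0.0373, "dy": 0.0087, "dz": 0, "grip": 0.005},
  {"ax": 0, "ay": 0, "az": 0, "dx": 0.0373, "dy": 0.0087, "dz": 0, "grip": 0.005},
  {"ax": 0, "ay": 0, "az": 0, "dx": 0.0373, "dy": 0.0087, "dz": 0, "grip": 0.005},
  {"ax": 0, "ay": 0, "az": 0, "dx": 0, "dy": 0, "dz": 0, "grip": 0.005},
])

```text
time: 4.9
tool_pos: [0.5377, 0.1229, 0.1817]
orientation: [[-0.053, 0.999, -0.0], [0.999, 0.053, 0.002], [0.002, 0.0, -1.0]]
contact_force: [1.6, -0.6, -1.4]
grip_width: 0.013
```

```bash
python3 - <<'E'
from go import *
go(.558,.231,.19,68.9)
s,W,c=snap('wrist','w3')
E
```

```text
t 4.9 pos [0.5377 0.1229 0.1817] yaw 93.03 grip 0.013 F [ 1.61 -0.6  -1.43]
 shift(tool) [ 0.1069  0.026  -0.0081] turn [-3.000e-04 -1.500e-03  4.211e-01] j [0.22 0.08 0.07 1.56 0.   0.17]
```

View pics/w3.png

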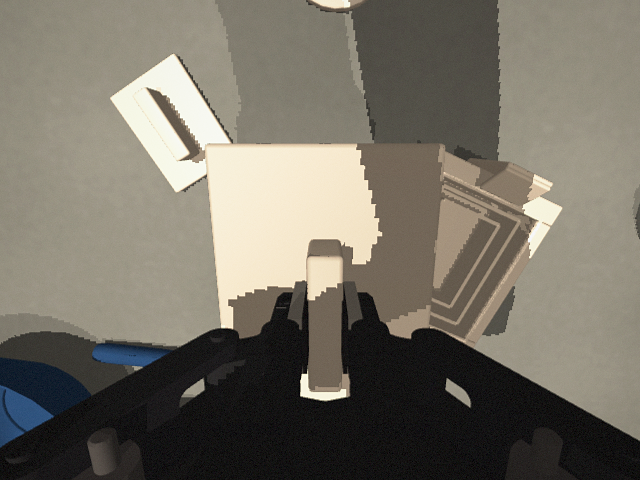

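The lid is held level and square: the far edge is at row 144, and the rib at (325,320) lines up with the fingers. The tub is visible at (490,250). I'll measure the lid in the hand, then turn.

```bash
python3 - <<'E'
from go import *
W=np.load('pics/w3.npz')['W'];s=arm.state();R=np.array(s['orientation'])
T=(W-s['tool_pos'])@R   # tool coords
P=T[140:300,200:450].reshape(-1,3)
Q=P[(abs(P[:,2])<.02)&(abs(P[:,0])<.06)&(abs(P[:,1])<.09)]
print('plate z med',np.median(Q[:,2]).round(4))
A=np.c_[Q[:,:2],np.ones(len(Q))];m=abs(Q[:,2]-np.median(Q[:,2]))<.005
print('plane',np.linalg.lstsq(A[m],Q[m,2],rcond=None)[0].round(4))
r=cv2.minAreaRect((Q[m][:,:2]*1000).astype(np.float32));print(r, cv2.boxPoints(r).round(1))
E
```

```text
plate z med 0.0042
plane [-0.0011 -0.005   0.0041]
((2.3839797973632812, -33.48994827270508), (70.09164428710938, 100.6627426147461), 89.98419189453125) [[-48.  -68.5]
 [ 52.7 -68.5]
 [ 52.7   1.5]
 [-47.9   1.6]]
```

Emit:
send_rows([
  {"ax": 0, "ay": 0, "az": 0, "dx": 0.036, "dy": 0.0085, "dz": 0, "grip": 0.005},
  {"ax": 0, "ay": 0, "az": 0, "dx": 0.036, "dy": 0.0085, "dz": 0, "grip": 0.005},
  {"ax": 0, "ay": 0, "az": 0, "dx": 0.034, "dy": 0.0085, "dz": 0, "grip": 0.005},
  {"ax": 0, "ay": 0, "az": 0.105, "dx": 0, "dy": 0, "dz": 0, "grip": 0.005},
  {"ax": 0, "ay": 0, "az": 0.105, "dx": 0, "dy": 0, "dz": 0, "grip": 0.005},
  {"ax": 0, "ay": 0, "az": 0.105, "dx": 0, "dy": 0, "dz": 0, "grip": 0.005},
  {"ax": 0, "ay": 0, "az": 0.105, "dx": 0, "dy": 0, "dz": 0, "grip": 0.005},
  {"ax": 0, "ay": 0, "az": 0, "dx": 0, "dy": 0, "dz": 0, "grip": 0.005},
])

```text
time: 5.62
tool_pos: [0.5578, 0.2235, 0.1822]
orientation: [[0.368, 0.93, -0.0], [0.93, -0.368, -0.0], [-0.0, -0.0, -1.0]]
contact_force: [-0.1, 0.9, -0.7]
grip_width: 0.0125
```

```bash
python3 - <<'E'
from go import *
go(.558,.231,.11,68.9)
s,W,c=snap('scene','s1')
E
```

```text
t 5.62 pos [0.5578 0.2235 0.1822] yaw 68.38 grip 0.0125 F [-0.06  0.89 -0.66]
 shift(tool) [ 0.0071 -0.0025  0.0722] turn [-0.0001  0.0004 -0.0091] j [ 0.38  0.2   0.2   1.58 -0.    0.76]
```

View pics/s1.png

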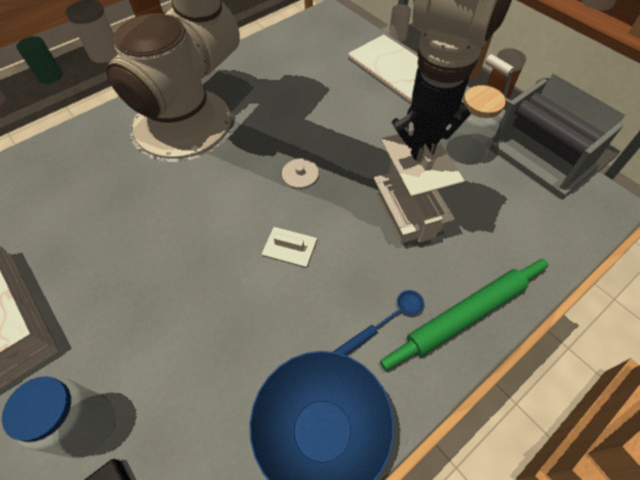

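The scene view shows the level lid hanging over the tub at (425,180). I'll centre it and lower it to just above the clips.

Emit:
send_rows([
  {"ax": 0, "ay": 0, "az": -0.009, "dx": 0.0067, "dy": -0.0025, "dz": 0.02, "grip": 0.005},
  {"ax": 0, "ay": 0, "az": 0, "dx": 0, "dy": 0, "dz": 0.025, "grip": 0.005},
  {"ax": 0, "ay": 0, "az": 0, "dx": 0, "dy": 0, "dz": 0.02, "grip": 0.005},
  {"ax": 0, "ay": 0, "az": 0, "dx": 0, "dy": 0, "dz": 0.01, "grip": 0.005},
  {"ax": 0, "ay": 0, "az": 0, "dx": 0, "dy": 0, "dz": 0, "grip": 0.005},
  {"ax": 0, "ay": 0, "az": 0, "dx": 0, "dy": 0, "dz": 0, "grip": 0.005},
])

```text
time: 6.17
tool_pos: [0.5577, 0.2312, 0.1077]
orientation: [[0.354, 0.935, -0.0], [0.935, -0.354, -0.0], [-0.0, -0.0, -1.0]]
contact_force: [-0.7, -0.9, -0.5]
grip_width: 0.0129
```

```bash
python3 - <<'E'
from go import *
go(.558,.2305,.09,68.9)
s,W,c=snap('wrist','w4')
im=c['image']; 
s,W2,c2=snap('top','t2')
cv2.imwrite('pics/c4.png',np.hstack([cv2.resize(im,(400,300)),cv2.resize(c2['image'][150:300,120:320],(400,300))])[:,:,::-1])
E
```

```text
t 6.17 pos [0.5577 0.2312 0.1077] yaw 69.28 grip 0.0129 F [-0.65 -0.87 -0.49]
 shift(tool) [-0.0006  0.0005  0.0177] turn [-0.0002  0.0003  0.0066] j [ 0.39  0.2   0.07  1.44 -0.    0.75]
```

View pics/c4.png

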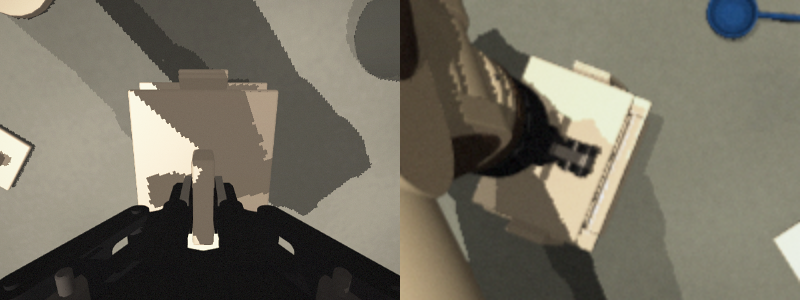

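The wrist view shows the far clip at (204,77), centred on the lid's far edge (128–278) and parallel to it. I'll do a quick numeric check of the clip offset, then press.

```bash
python3 - <<'E'
from go import *
W=np.load('pics/w4.npz')['W'];s=arm.state();R=np.array(s['orientation'])
T=(W-s['tool_pos'])@R
P=T[90:230,150:480].reshape(-1,3);Z=W[90:230,150:480].reshape(-1,3)[:,2]
c=P[(Z>.075)&(Z<.094)&(P[:,1]<-.07)];print('clip x',c[:,0].min(),c[:,0].max(),'y',c[:,1].min(),c[:,1].max(),len(c))
r=P[(Z>.054)&(Z<.066)];print('rim x',np.percentile(r[:,0],[1,99]),'ymin',r[:,1].min())
l=P[(abs(P[:,2]-.004)<.004)&(P[:,1]<-.03)&(P[:,1]>-.06)];print('lid x',l[:,0].min(),l[:,0].max())
E
```

```text
clip x -0.018858841787167152 0.017270362075999322 y -0.08330804785353944 -0.07040941073015589 2412
rim x [-0.05471428  0.05296862] ymin -0.07570819437628684
lid x -0.051085041662473935 0.04913481868779462
```

Emit:
send_rows([
  {"ax": 0, "ay": 0, "az": 0.006, "dx": 0, "dy": 0, "dz": 0.006, "grip": 0.005},
  {"ax": 0, "ay": 0, "az": 0, "dx": 0, "dy": 0, "dz": 0.006, "grip": 0.005},
  {"ax": 0, "ay": 0, "az": 0, "dx": 0, "dy": 0, "dz": 0.006, "grip": 0.005},
  {"ax": 0, "ay": 0, "az": 0, "dx": 0, "dy": 0, "dz": 0.004, "grip": 0.005},
  {"ax": 0, "ay": 0, "az": 0, "dx": 0, "dy": 0, "dz": 0, "grip": 0.005},
], grip_force=100)

```text
time: 6.68
tool_pos: [0.5574, 0.2316, 0.0842]
orientation: [[0.36, 0.933, -0.001], [0.933, -0.36, -0.0], [-0.001, -0.001, -1.0]]
contact_force: [-0.3, -0.2, -0.8]
grip_width: 0.0122
```

Emit:
send_rows([
  {"ax": 0, "ay": 0, "az": 0, "dx": 0, "dy": 0, "dz": 0.003, "grip": 0.005},
  {"ax": 0, "ay": 0, "az": 0, "dx": 0, "dy": 0, "dz": 0.003, "grip": 0.005},
  {"ax": 0, "ay": 0, "az": 0, "dx": 0, "dy": 0, "dz": 0, "grip": 0.005},
])

```text
time: 6.93
tool_pos: [0.558, 0.2318, 0.0794]
orientation: [[0.36, 0.933, 0.001], [0.933, -0.36, 0.0], [0.001, 0.001, -1.0]]
contact_force: [1.1, 0.9, 1.6]
grip_width: 0.0121
```

Contact should start about here, so I'll take small steps from now on.

Emit:
send_rows([
  {"ax": 0, "ay": 0, "az": 0, "dx": 0, "dy": 0, "dz": 0.002, "grip": 0.005},
  {"ax": 0, "ay": 0, "az": 0, "dx": 0, "dy": 0, "dz": 0.002, "grip": 0.005},
  {"ax": 0, "ay": 0, "az": 0, "dx": 0, "dy": 0, "dz": 0, "grip": 0.005},
])

```text
time: 7.18
tool_pos: [0.5584, 0.2319, 0.0762]
orientation: [[0.36, 0.933, 0.002], [0.933, -0.36, 0.001], [0.001, 0.001, -1.0]]
contact_force: [0.3, 0.7, 6.8]
grip_width: 0.0122
```

Emit:
send_rows([
  {"ax": 0, "ay": 0, "az": 0, "dx": 0, "dy": 0, "dz": 0.002, "grip": 0.005},
  {"ax": 0, "ay": 0, "az": 0, "dx": 0, "dy": 0, "dz": 0.002, "grip": 0.005},
  {"ax": 0, "ay": 0, "az": 0, "dx": 0, "dy": 0, "dz": 0, "grip": 0.005},
])

```text
time: 7.43
tool_pos: [0.5578, 0.2318, 0.0713]
orientation: [[0.36, 0.933, 0.0], [0.933, -0.36, 0.0], [0.0, 0.0, -1.0]]
contact_force: [0.1, 0.8, 1.6]
grip_width: 0.0118
```

Emit:
send_rows([
  {"ax": 0, "ay": 0, "az": 0, "dx": 0, "dy": 0, "dz": 0.002, "grip": 0.005},
  {"ax": 0, "ay": 0, "az": 0, "dx": 0, "dy": 0, "dz": 0.001, "grip": 0.005},
  {"ax": 0, "ay": 0, "az": 0, "dx": 0, "dy": 0, "dz": 0, "grip": 0.005},
])

```text
time: 7.68
tool_pos: [0.5572, 0.2314, 0.0673]
orientation: [[0.36, 0.933, -0.002], [0.933, -0.36, -0.001], [-0.001, -0.001, -1.0]]
contact_force: [-0.2, 0.0, -1.0]
grip_width: 0.0119
```

Emit:
send_rows([
  {"ax": 0, "ay": 0, "az": 0, "dx": 0, "dy": 0, "dz": 0.001, "grip": 0.005},
  {"ax": 0, "ay": 0, "az": 0, "dx": 0, "dy": 0, "dz": 0, "grip": 0.005},
  {"ax": 0, "ay": 0, "az": 0, "dx": 0, "dy": 0, "dz": 0, "grip": 0.005},
])

```text
time: 7.93
tool_pos: [0.5577, 0.2316, 0.0671]
orientation: [[0.361, 0.933, -0.0], [0.933, -0.361, -0.0], [-0.0, -0.0, -1.0]]
contact_force: [-0.8, 0.4, -0.7]
grip_width: 0.0123
```

Emit:
send_rows([
  {"ax": 0, "ay": 0, "az": 0, "dx": 0, "dy": 0, "dz": 0.001, "grip": 0.005},
  {"ax": 0, "ay": 0, "az": 0, "dx": 0, "dy": 0, "dz": 0, "grip": 0.005},
])

```text
time: 8.1
tool_pos: [0.5577, 0.2316, 0.0671]
orientation: [[0.361, 0.933, 0.0], [0.933, -0.361, 0.0], [0.0, 0.0, -1.0]]
contact_force: [-2.9, -2.1, 6.0]
grip_width: 0.0121
```

```bash
python3 - <<'E'
from go import *
go(.558,.2305,.0675,68.9)
s,W,c=snap('wrist','w5')
cv2.imwrite('pics/w5.png',c['image'][:,:,::-1])
E
```

```text
t 8.1 pos [0.5577 0.2316 0.0671] yaw 68.87 grip 0.0121 F [-2.94 -2.12  5.97]
 shift(tool) [-0.0009  0.0007 -0.0004] turn [ 0.0003 -0.0002 -0.0006] j [ 0.39  0.21  0.    1.36 -0.    0.76]
```

View pics/w5.png

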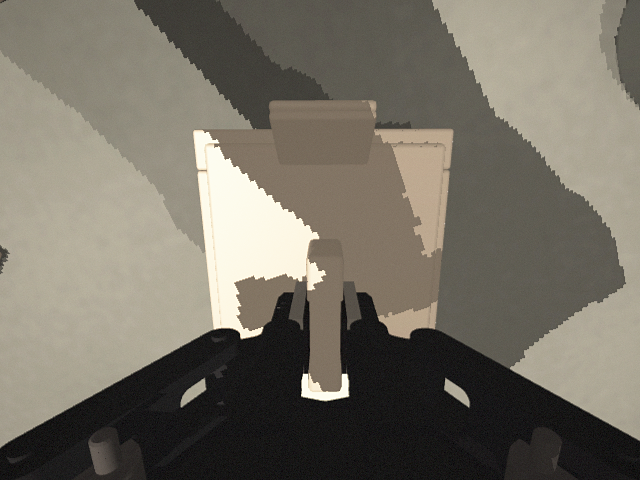

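The lid sits flush on the rim, and the far clip (270–375, 100–163) lies over its end. I'll press a little firmer, then let go and retreat.

Emit:
send_rows([
  {"ax": 0, "ay": 0, "az": 0, "dx": 0, "dy": 0, "dz": 0.001, "grip": 0.005},
  {"ax": 0, "ay": 0, "az": 0, "dx": 0, "dy": 0, "dz": 0, "grip": 0.005},
  {"ax": 0, "ay": 0, "az": 0, "dx": 0, "dy": 0, "dz": 0, "grip": 0.005},
])

```text
time: 8.4
tool_pos: [0.5577, 0.2316, 0.0671]
orientation: [[0.36, 0.933, 0.001], [0.933, -0.36, 0.0], [0.001, 0.001, -1.0]]
contact_force: [-5.5, -2.5, 13.8]
grip_width: 0.012
```

Emit:
send_rows([
  {"ax": 0, "ay": 0, "az": 0, "dx": 0, "dy": 0, "dz": 0.001, "grip": 0.005},
  {"ax": 0, "ay": 0, "az": 0, "dx": 0, "dy": 0, "dz": 0, "grip": 0.005},
  {"ax": 0, "ay": 0, "az": 0, "dx": 0, "dy": 0, "dz": 0, "grip": 0.005},
])

```text
time: 8.65
tool_pos: [0.5578, 0.2316, 0.0671]
orientation: [[0.361, 0.933, 0.002], [0.933, -0.361, 0.001], [0.001, 0.001, -1.0]]
contact_force: [-8.2, -3.4, 20.3]
grip_width: 0.0121
```

Emit:
send_rows([
  {"ax": 0, "ay": 0, "az": 0, "dx": 0, "dy": 0, "dz": -0.003, "grip": 0.005},
  {"ax": 0, "ay": 0, "az": 0, "dx": 0, "dy": 0, "dz": 0, "grip": 0.02},
  {"ax": 0, "ay": 0, "az": 0, "dx": 0, "dy": 0, "dz": 0, "grip": 0.04},
  {"ax": 0, "ay": 0, "az": 0, "dx": 0, "dy": 0, "dz": 0, "grip": 0.05},
  {"ax": 0, "ay": 0, "az": 0, "dx": 0, "dy": 0, "dz": 0, "grip": 0.05},
  {"ax": 0, "ay": 0, "az": 0, "dx": 0, "dy": 0, "dz": 0, "grip": 0.05},
])

```text
time: 9.15
tool_pos: [0.5577, 0.2316, 0.0669]
orientation: [[0.36, 0.933, -0.0], [0.933, -0.36, -0.0], [-0.0, -0.0, -1.0]]
contact_force: [0.2, -0.1, -0.3]
grip_width: 0.0501
```

Emit:
send_rows([
  {"ax": 0, "ay": 0, "az": 0, "dx": 0, "dy": 0, "dz": -0.01, "grip": 0.05},
  {"ax": 0, "ay": 0, "az": 0, "dx": 0, "dy": 0, "dz": -0.02, "grip": 0.05},
  {"ax": 0, "ay": 0, "az": 0, "dx": 0, "dy": 0, "dz": -0.03, "grip": 0.05},
  {"ax": 0, "ay": 0, "az": 0, "dx": 0, "dy": 0, "dz": -0.035, "grip": 0.05},
  {"ax": 0, "ay": 0, "az": 0, "dx": 0, "dy": 0.03, "dz": -0.02, "grip": 0.05},
  {"ax": 0, "ay": 0, "az": 0, "dx": -0.03, "dy": 0.0, "dz": -0.02, "grip": 0.05},
  {"ax": 0, "ay": 0, "az": 0, "dx": -0.04, "dy": 0.0, "dz": 0, "grip": 0.05},
  {"ax": 0, "ay": 0, "az": 0, "dx": -0.04, "dy": 0, "dz": 0, "grip": 0.05},
])

```text
time: 9.82
tool_pos: [0.5465, 0.1176, 0.2034]
orientation: [[0.359, 0.933, 0.001], [0.933, -0.359, 0.0], [0.001, 0.001, -1.0]]
contact_force: [0.5, -0.5, 0.8]
grip_width: 0.0501
```

Emit:
send_rows([
  {"ax": 0, "ay": 0, "az": 0, "dx": -0.04, "dy": 0, "dz": 0, "grip": 0.05},
  {"ax": 0, "ay": 0, "az": 0, "dx": -0.04, "dy": 0.0, "dz": 0, "grip": 0.05},
  {"ax": 0, "ay": 0, "az": 0, "dx": -0.04, "dy": 0, "dz": 0, "grip": 0.05},
  {"ax": 0, "ay": 0, "az": 0, "dx": 0, "dy": 0, "dz": 0, "grip": 0.05},
])

```text
time: 10.15
tool_pos: [0.5008, 0.0015, 0.2038]
orientation: [[0.365, 0.931, 0.001], [0.931, -0.365, -0.001], [-0.001, 0.001, -1.0]]
contact_force: [-2.1, -0.1, -0.2]
grip_width: 0.0504
```

```bash
python3 - <<'E'
from go import *
from m import rects
go(.558,.2305,.2,68.9)
s,W,c=snap('top','t3')
rects('t3',{'lid+rim':(150,260,170,290,.05,.075),'rib':(180,230,200,260,.083,.1),'clips':(150,260,170,290,.075,.1),'small':(300,370,240,320,.025,.06)})
P=W[170:290,150:260].reshape(-1,3);a=np.radians(-21.1)
d=(P[:,:2]-[.5577,.2314]);x=d@[np.cos(a),np.sin(a)];y=d@[-np.sin(a),np.cos(a)]
for n,m in {'x+':(x>.04)&(x<.058)&(abs(y)<.045),'x-':(x<-.04)&(x>-.058)&(abs(y)<.045),'y+':(y>.03)&(y<.045)&(abs(x)<.06),'y-':(y<-.03)&(y>-.045)&(abs(x)<.06)}.items(): print(n,np.nanmedian(P[m,2]).round(4),m.sum())
cv2.imwrite('pics/c5.png',cv2.resize(c['image'][150:330,120:380],None,fx=3,fy=3)[:,:,::-1])
E
```

```text
t 10.15 pos [0.5008 0.0015 0.2038] yaw 68.62 grip 0.0504 F [-2.14 -0.08 -0.21]
 shift(tool) [ 0.2341 -0.0302  0.0035] turn [ 0.0013  0.0011 -0.0048] j [ 0.   -0.04 -0.01  1.6  -0.    0.38]
lid+rim z pct [-0.001   0.002   0.6608  0.6847  0.6871  0.6879]
  rect mm [559.  242.9] [ 90.3 157.8] ang 70.4 1969 zmean 0.0659
rib z pct [0.0634 0.0665 0.6679 0.6861 0.6874 0.688 ]
  rect mm [536.3 240. ] [15.2 91.3] ang 68.0 180 zmean 0.0917
clips z pct [-0.001   0.002   0.6608  0.6847  0.6871  0.6879]
  rect mm [528.5 239.6] [ 36.7 104.8] ang 66.1 411 zmean 0.088
small z pct [0.6539 0.6648 0.6736 0.6772 0.6791 0.6804]
x+ 0.0665 110
x- 0.0665 374
y+ 0.0663 510
y- 0.0688 2
```

View pics/c5.png

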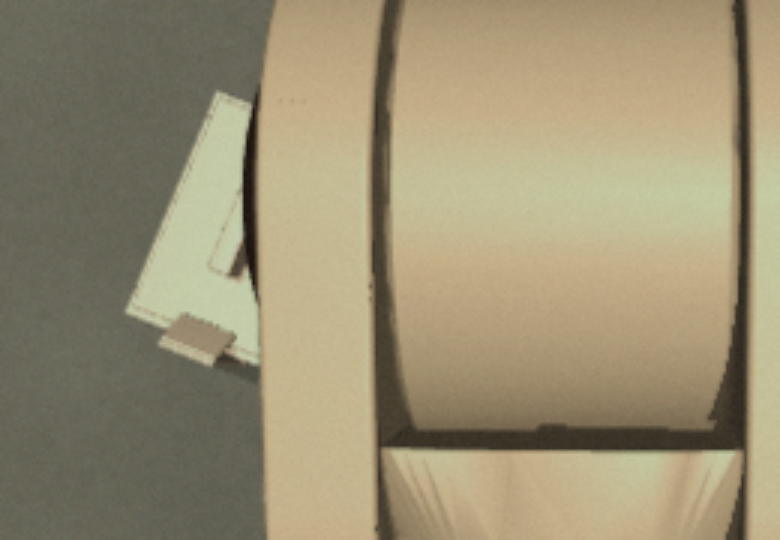

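The near clip at (200,338) covers the lid's end, and the plate reads about 66.5 mm on three sides. The arm hides the rest, so I'll move it aside and check once more.

Emit:
send_rows([
  {"ax": 0, "ay": 0, "az": 0, "dx": -0.04, "dy": 0, "dz": 0, "grip": 0.05},
  {"ax": 0, "ay": 0, "az": 0, "dx": -0.04, "dy": 0, "dz": 0, "grip": 0.05},
  {"ax": 0, "ay": 0, "az": 0, "dx": -0.04, "dy": 0, "dz": 0, "grip": 0.05},
  {"ax": 0, "ay": 0, "az": 0, "dx": -0.04, "dy": 0, "dz": 0, "grip": 0.05},
  {"ax": 0, "ay": 0, "az": 0, "dx": -0.04, "dy": 0, "dz": 0, "grip": 0.05},
  {"ax": 0, "ay": 0, "az": 0, "dx": -0.04, "dy": 0, "dz": 0, "grip": 0.05},
  {"ax": 0, "ay": 0, "az": 0, "dx": 0, "dy": 0, "dz": 0, "grip": 0.05},
  {"ax": 0, "ay": 0, "az": 0, "dx": 0, "dy": 0, "dz": 0, "grip": 0.05},
])

```text
time: 10.87
tool_pos: [0.4161, -0.2187, 0.2027]
orientation: [[0.364, 0.932, 0.0], [0.932, -0.364, 0.0], [0.0, 0.0, -1.0]]
contact_force: [-0.2, 0.8, 0.6]
grip_width: 0.0501
```

```bash
python3 - <<'E'
from go import *
from m import rects
s,W,c=snap('top','t4')
rects('t4',{'lid+rim':(150,260,170,290,.05,.075),'rib':(188,222,205,250,.083,.1),'clips':(150,260,170,290,.072,.1),'small rib':(300,370,240,320,.025,.06)})
rects('top1',{'small rib before':(300,370,240,320,.025,.06)})
P=W[170:290,150:260].reshape(-1,3);a=np.radians(-21.1)
d=(P[:,:2]-[.5577,.2314]);x=d@[np.cos(a),np.sin(a)];y=d@[-np.sin(a),np.cos(a)]
for n,m in {'x+':(x>.04)&(x<.058)&(abs(y)<.045),'x-':(x<-.04)&(x>-.058)&(abs(y)<.045),'y+':(y>.03)&(y<.045)&(abs(x)<.06),'y-':(y<-.03)&(y>-.045)&(abs(x)<.06)}.items(): print(n,np.nanmedian(P[m,2]).round(4),m.sum())
cv2.imwrite('pics/c6.png',cv2.resize(c['image'][150:330,120:380],None,fx=3,fy=3)[:,:,::-1])
E
```

```text
lid+rim z pct [-0.0015  0.0007  0.0028  0.0663  0.0801  0.0925]
  rect mm [558.2 231.1] [111.1 163.5] ang 68.8 4172 zmean 0.0657
rib z pct [0.0638 0.0655 0.067  0.0813 0.093  0.0947]
  rect mm [559.1 231.2] [15.4 59.7] ang 68.6 297 zmean 0.0914
clips z pct [-0.0015  0.0007  0.0028  0.0663  0.0801  0.0925]
  rect mm [558.  231.1] [ 37.3 165.7] ang 69.2 862 zmean 0.0861
small rib z pct [-0.0016  0.0004  0.0022  0.009   0.0122  0.0361]
  rect mm [461.9 -13. ] [59.4 13.8] ang 33.3 231 zmean 0.035
small rib before z pct [-0.0016  0.0005  0.0023  0.009   0.0122  0.0362]
  rect mm [462. -13.] [59.5 13.9] ang 33.2 233 zmean 0.035
x+ 0.0663 459
x- 0.0662 474
y+ 0.0665 510
y- 0.0663 521
```

View pics/c6.png

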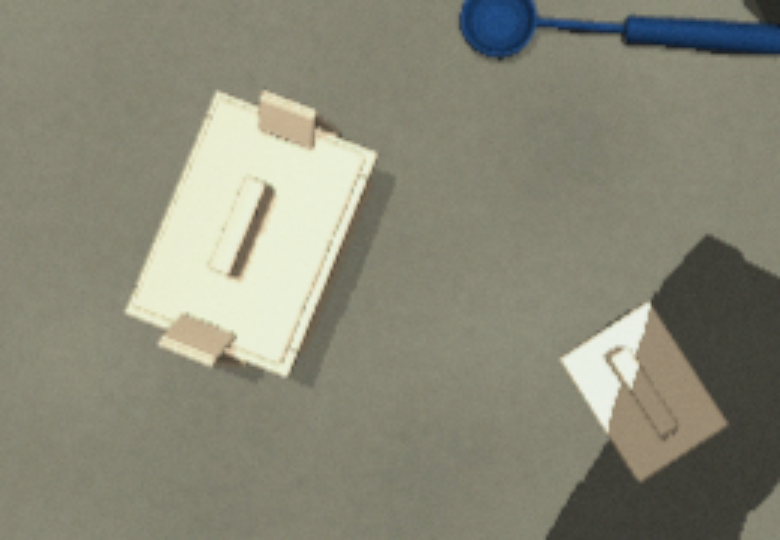

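The lid is flat and centred, with both clips over its ends at (288,118) and (198,338). The small lid hasn't moved. I'm handing in the job.

```bash
python3 -c "
from station import arm
arm.close_job()"
```

```text
the job is handed in; nothing more can be done
```

The big lid is snapped onto the tub and released, and I handed the job in at about 11 s of the 37 s allowed. I gripped it by its rib, lined it up over the clips and pressed it straight down. The clips gave way at about 7 N, and I then pressed to about 20 N against the hard stop before letting go.

The last checks, from the top camera with the arm clear:
- **Flat:** all four sides of the plate read 66.2–66.5 mm. That is 1–2 mm under the nominal 68 mm but within calibration, and the lid did not go any lower under 20 N.
- **Snapped:** both clips lie over the lid's ends.
- **Square:** the rib's centre is about 1 mm from the tub's, and its angle is within about 0.6°.
- **Undisturbed:** the tub is within about 0.3 mm of its first position, and the small lid is within 0.1 mm of its own.

My first three move calls were refused because the rows lacked some keys. They moved nothing, and no checks failed.

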